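Open the yellow paint on the studio carousel

TASK

Turn the paint carousel by its black handle until the jar with the yellow cap stands at the red pointer. Then unscrew the yellow cap there (a quarter turn anticlockwise), lift it off and set it down flat, top up, in the middle of the blue dish; leave the opened jar at the pointer.

Things in the scene. Friction and masses are not known exactly. Their poses are not given: they have to be found in the camera images.
- carousel: Pine platter, 290 mm wide, with 3 white jars (yellow, red, blue caps), 120 deg apart, 105 mm from its axis. Turns both ways, 130 deg or more; 0.15 N m friction; stays where left. Handle on the axis: black bar along this x, 56 long, 14 wide, z 125 to 155 mm. Origin: on the axis, at table height; z up; turns with the platter. Jar axes: (-52.5, 91), (-52.5, -91), (105, 0) mm.
- index (a point): Where the axis of a jar at the red pointer must stand: 105 mm from the carousel's axis (x points to that axis), 99 mm above the table, the height of a fitted cap's underside. The pointer is a red cone, 60 mm high, on a bracket outside the platter's rim on the robot's side, pointing at the axis; it does not turn with the platter.
- yellow_cap: Yellow fluted screw cap, 55 mm wide, 28 tall, 40 g. Origin: centre of underside, z up. Starts on a jar 40 to 80 deg from the pointer, either side, 3 mm above the jar's 64 mm wide shoulder. Loose on the neck (2 mm play), stopped clockwise, held down until turned anticlockwise from above; lifts off at 55 to 125 deg of turn (best 80). Clears the neck after 25 mm of lift.
- dish: Round blue shallow dish, fixed, 170 mm across at the rim and 18 mm high; flat floor about 150 mm across, 6 mm above the table. Origin: centre of its underside, at table height.
There are look-alikes about, which are no part of the job. Of the things shaped like the yellow_cap, the yellow one is meant.

How it is judged:
By the outcome, as a careful person would: the job done as asked, in the order asked, and still so for the second after the job is handed in, with the robot touching nothing.
It also fails if it takes over 51 s, if anything falls off the work surface, if the arm or the gripper's body presses on something with over 40 N, if the wrist force passes 120 N, or if a joint passes its speed limit or range.

ROBOT

A 6-joint arm with a two-finger parallel gripper is mounted at the origin on the work surface. World frame = base frame: x ahead of the robot, y to its left, z up, the work surface at z = 0. Lengths are in m, angles in rad, forces in N, time in s.
With the tool pointing down it reaches from about 0.275 to 0.85 m from the base axis. Payload 5.2 kg.
Tool frame: the origin (TCP) lies midway between the tips of the shut fingers; the grasp point (between the pads) lies 19 mm behind it; z points along the fingers, y is the line along which they close (so a half turn about z gives the same grasp; the last joint's range is limited). The gripper opens to 85 mm and grips with 20 to 120 N. Pads are 22 mm wide; open, the fingers measure 114 mm over their backs; the gripper's body (76 mm by 85 mm) begins 54 mm behind the grasp point. The pads swing forward as they close: fully open they stand 13 mm farther back than shut.
Start: joints at [-1.392, 0.259, 1.535, -0, 1.348, -0.203], TCP at [0.205, -0.51, 0.231] pointing down, gripper open.
Joint ranges: [-3.14, 3.14], [-0.91, 2.08], [0.19, 2.58], [-1.22, 4.36], [0.22, 2.71], [-3.12, 3.12]. Speed limits (rad/s): [2.57, 2.57, 3.14, 3.14, 3.14, 3.14].

INTERFACE

Orientations are given as a unit quaternion [x, y, z, w].
In Python, from station import monitor, cams, ctrl gives the robot as it stands.
- The arm moves only by the tool move_arm, never from a script. Its argument "rows" is a list of rows, each an object of numbers: "x", "y", "z": the shift along the world's x, y, z in units of 0.3 m (1.0 is 0.3 m); "rx", "ry", "rz": the turn, a rotation vector about the world's x, y, z in units of pi rad (1.0 is pi rad); "grip": the opening, from 0 (shut) to 1 (fully open). A call has 1 to 8 rows; each row is the pose to reach, as a shift and turn from the pose commanded when the call began, turning the shorter way round; what a row does not reach only later rows make up. A row lasts 1/8 s, in which the tool goes at most 62.5 mm and 10.7 degrees, less where a joint would pass 70% of its speed; a pose out of reach is approached as far as the arm can. A call with a number of a shift or a turn outside -1 to 1 is refused whole. A call with a gripper value outside its range is refused whole. The fingers move at their own pace and stop on an object; the grip force is fixed at half the most. Time passes only in rows, so rows that repeat a pose let the fingers close. It gives the time, the measured TCP pose, the force, the opening and the grip force at its end, in the units of the state.
- monitor.state(): the state, without advancing time (a new reading comes with each control period).
- cams.read_camera(name): name is "side" or "top" or "wrist"; returns a dict with "color" (400x640x3 uint8, blue, green, red), "depth" (400x640 float32, m along the optical axis (not along the pixel's ray), 0 where there is no reading), "vfov" (degrees; the focal length in pixels is half the picture's height over the tangent of half this angle, whatever the lens; pixels are square), "cx", "cy" (the principal point, pixels), "D" ([k1, k2, p1, p2, k3] as OpenCV has them; the pictures are not rectified), "R" (3x3) and "t" (3): a world point X has camera coordinates R X + t; the wrist camera has in their place "tool_from_camera" (4x4, takes a point from camera to tool coordinates, whose origin is the TCP and whose axes are the flange's). Camera axes: x right, y down, z forward; pixel columns grow to the right and rows downward; lengths in m; the calibration is good to about 2 mm. A picture is of the moment at which its call begins: read the wrist's pose just before it.
- ctrl.job_done(): hands the job in; it is judged then, once.
The state is a dict: "t": time; "qpos": joint angles; "dq": joint speeds; "tau": joint torques, N m; "eef_pos": TCP position; "tool_rot": TCP orientation; "wrist_force": force on the tool from outside, world axes, zero at the start; "moment": the same for the moment, N m; "opening": opening from 0.0 (shut) to 1.0 (fully open); "finger_force": force on a finger pad.
Only numpy, scipy, OpenCV 4.12 (cv2) and the standard library are available. Lean on these libraries where they do the work, as an engineer would, in place of code of your own. Each camera call takes 0.05 s, during which the arm holds its last target. There are 200 camera calls.

## Working session

There is one attempt and no reset: what is moved stays moved. The work goes in short steps, Python scripts to look and compute and a tool call to move; the robot and the scene stay as the last step left them, time stands still between calls to the robot, and variables do not carry over. Pictures are saved under pics/ and viewed, at most 10 in all, crops included, and the job is handed in when it is done.

Besides the shell and the picture viewer there is one more tool, called after "Call:" by a JSON object that holds its "op" and its "data", one argument or row to a line. move_arm: Moves the arm, as the interface text tells. Shifts and turns lie within -1 to 1; 1 stands for 0.3 m of shift or pi rad of turn. Its arguments: {"type":"object","properties":{"rows":{"type":"array","items":{"type":"object","properties":{"x":{"type":"number","minimum":-1,"maximum":1},"y":{"type":"number","minimum":-1,"maximum":1},"z":{"type":"number","minimum":-1,"maximum":1},"rx":{"type":"number","minimum":-1,"maximum":1},"ry":{"type":"number","minimum":-1,"maximum":1},"rz":{"type":"number","minimum":-1,"maximum":1},"grip":{"type":"number"}}}}},"required":["rows"]}

```bash
mkdir -p pics; cat > h.py <<'E'
import numpy as np, cv2
from station import monitor, cams, ctrl
from scipy.spatial.transform import Rotation as Ro
def cam(n):
    s=monitor.state(); c=cams.read_camera(n)
    f=200/np.tan(np.radians(c["vfov"])/2)
    c["K"]=np.array([[f,0,c["cx"]],[0,f,c["cy"]],[0,0,1.]]); c["D"]=np.array(c["D"],float)
    if n=="wrist":
        T=np.eye(4);T[:3,:3]=Ro.from_quat(s["tool_rot"]).as_matrix();T[:3,3]=s["eef_pos"]
        M=T@np.array(c["tool_from_camera"])
    else:
        M=np.eye(4);R=np.array(c["R"]);M[:3,:3]=R.T;M[:3,3]=-R.T@np.array(c["t"])
    c["M"]=M
    return c
def rays(c,uv):
    p=cv2.undistortPoints(np.array(uv,float).reshape(-1,1,2),c["K"],c["D"])[:,0]
    return np.c_[p,np.ones(len(p))]
def atz(c,uv,z):  # intersect with height z
    d=rays(c,uv)@c["M"][:3,:3].T; o=c["M"][:3,3]
    return o+d*((z-o[2])/d[:,2])[:,None]
def atd(c,uv):
    r=rays(c,uv); dd=np.array([c["depth"][int(round(v)),int(round(u))] for u,v in uv])
    return (r*dd[:,None])@c["M"][:3,:3].T+c["M"][:3,3]
E
python3 - <<'E'
from h import *
import pickle
for n in ("top","side"):
    c=cam(n); cv2.imwrite(f"pics/{n}0.png",c["color"]); pickle.dump(c,open(n+".pkl","wb")); print(n,c["M"],c["K"][0,0])
s=monitor.state();print(s["t"],s["tool_rot"],s["opening"])
E
```

```text
top [[-0.00984582 -0.99933435  0.03512714  0.42498029]
 [-0.9999494   0.00991219  0.00171603  0.09827122]
 [-0.00206307 -0.03510847 -0.99938138  0.94892991]
 [ 0.          0.          0.          1.        ]] 413.23940635265967
side [[-0.66302077 -0.44658647  0.60080279 -0.03677781]
 [-0.74844769  0.37920929 -0.54408306  0.55782836]
 [ 0.01515014 -0.81040783 -0.58567024  0.57398297]
 [ 0.          0.          0.          1.        ]] 433.77409941299396
0.1 [ 9.81835150e-01  1.89734223e-01  4.03341923e-06 -8.14434067e-04] 1.0001087588799402
```

View pics/top0.png

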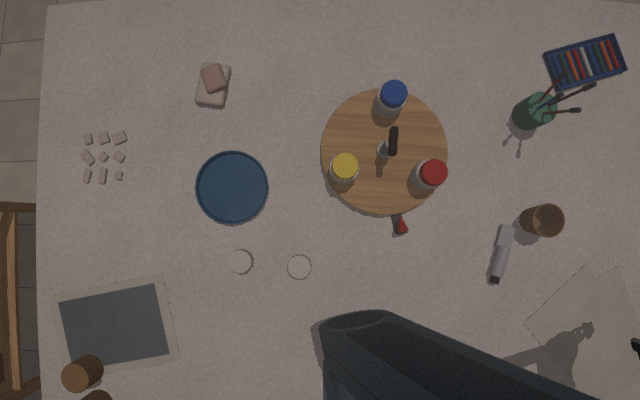

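View pics/side0.png

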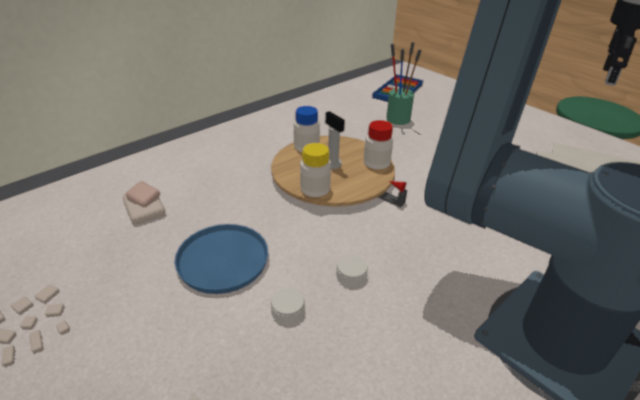

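The top view shows these items:
- Yellow cap (345,166), red (433,172), blue (393,95). The loose white caps at (240,262) and (299,267) are look-alikes.
- Handle (393,141), pointer (401,225), dish (232,187).

The yellow fluted cap on the carousel is the one I want.

```bash
python3 - <<'E'
from h import *
import pickle
c=pickle.load(open("top.pkl","rb")); im=c["color"]
hsv=cv2.cvtColor(im,cv2.COLOR_BGR2HSV).astype(int)
H,S,V=hsv[...,0],hsv[...,1],hsv[...,2]
def comp(m,box):
    k=np.zeros(m.shape,bool);k[box[1]:box[3],box[0]:box[2]]=1;m=(m&k).astype(np.uint8)
    n,l,st,ce=cv2.connectedComponentsWithStats(m);i=1+np.argmax(st[1:,4])
    cs,_=cv2.findContours((l==i).astype(np.uint8),0,2)
    (x,y),r=cv2.minEnclosingCircle(max(cs,key=len)); return ce[i],(x,y),r,st[i]
y=comp((H>20)&(H<32)&(S>170),(325,145,365,190))
r=comp(((H<8)|(H>172))&(S>150),(410,150,455,200))
b=comp((H>105)&(H<130)&(S>150),(370,70,415,115))
d=comp((H>95)&(H<120)&(S>90),(180,140,285,235))
k=comp((V<50),(380,115,405,160))
p=comp(((H<8)|(H>172))&(S>150),(390,210,415,240))
for n,q,z in (("y",y,.127),("r",r,.127),("b",b,.127),("dish",d,.015),("handle",k,.155),("ptr",p,.05)):
    print(n,q[0],q[2],q[3],atz(c,[q[0]],z)[0].round(4),atz(c,[q[1]],z)[0].round(4),atd(c,[q[0]])[0].round(4))
pc=[atz(c,[q[0]],.127)[0][:2] for q in (y,r,b)]
C=np.mean(pc,0);print("axis",C)
for a in pc: e=a-C;print(np.linalg.norm(e),np.degrees(np.arctan2(e[1],e[0])))
cv2.imwrite("pics/crop.png",cv2.resize(im[70:250,310:460],None,fx=3.3,fy=3.3,interpolation=2))
E
```

```text
Traceback (most recent call last):
ValueError: attempt to get argmax of an empty sequence
```

```bash
cat > m.py <<'E'
from h import *
import pickle
c=pickle.load(open("top.pkl","rb")); im=c["color"]
hsv=cv2.cvtColor(im,cv2.COLOR_BGR2HSV).astype(int)
H,S,V=hsv[...,0],hsv[...,1],hsv[...,2]
for n,(u,v) in dict(y=(345,166),r=(433,172),b=(393,95),d=(232,187),k=(393,141),p=(402,226),wood=(365,190)).items(): print(n,hsv[v,u],end=' ')
def comp(m,box):
    k=np.zeros(m.shape,bool);k[box[1]:box[3],box[0]:box[2]]=1;m=(m&k).astype(np.uint8)
    n,l,st,ce=cv2.connectedComponentsWithStats(m);i=1+np.argmax(st[1:,4])
    cs,_=cv2.findContours((l==i).astype(np.uint8),0,2)
    (x,y),r=cv2.minEnclosingCircle(max(cs,key=len)); return ce[i],(x,y),r,st[i]
def near(u,v): return (abs((H-H[v,u]+90)%180-90)<7)&(S>.75*S[v,u])
y=comp(near(345,166),(325,145,365,190))
r=comp(near(433,172),(410,150,455,200))
b=comp(near(393,95),(370,70,415,115))
d=comp(near(232,187),(180,140,285,235))
k=comp((V<60),(380,115,405,160))
p=comp(near(402,226),(390,210,415,240))
for n,q,z in (("y",y,.127),("r",r,.127),("b",b,.127),("dish",d,.015),("handle",k,.155),("ptr",p,.05)):
    print(n,q[0].round(1),q[2],q[3],atz(c,[q[0]],z)[0].round(4),atz(c,[q[1]],z)[0].round(4),atd(c,[q[0]])[0].round(4))
pc=[atz(c,[q[0]],.127)[0][:2] for q in (y,r,b)]
C=np.mean(pc,0);print("axis",C)
for a in pc: e=a-C;print(np.linalg.norm(e),np.degrees(np.arctan2(e[1],e[0])))
cv2.imwrite("pics/crop.png",cv2.resize(im[70:250,310:460],None,fx=3.3,fy=3.3,interpolation=2))
E
python3 m.py
```

```text
y [ 23 144 152] r [  1 163 116] b [112 124 105] d [106 106  82] k [12 50 51] p [  1 148 112] wood [ 15 104 125] y [344.8 165.5] 13.971863746643066 [332 152  27  28 579] [0.5298 0.0545 0.127 ] [0.5303 0.0549 0.127 ] [0.5298 0.0545 0.127 ]
r [433.6 171.7] 13.82941722869873 [420 159  28  27 555] [ 0.5159 -0.1243  0.127 ] [ 0.5154 -0.1241  0.127 ] [ 0.5159 -0.1242  0.1274]
b [394.   91.8] 12.998032569885254 [381  80  26  25 495] [ 0.6798 -0.0477  0.127 ] [ 0.6789 -0.0469  0.127 ] [ 0.68   -0.0478  0.1265]
dish [230.7 187.3] 36.369354248046875 [ 196  151   72   73 3940] [0.4973 0.3087 0.015 ] [0.4975 0.3076 0.015 ] [0.498  0.3107 0.006 ]
handle [392.5 141.4] 14.560319900512695 [387 127  11  29 237] [ 0.5725 -0.0375  0.155 ] [ 0.5733 -0.0385  0.155 ] [ 0.5725 -0.0376  0.1547]
ptr [401.5 225.5] 8.063647270202637 [398 216  10  16  93] [ 0.4073 -0.0719  0.05  ] [ 0.4108 -0.0725  0.05  ] [ 0.4074 -0.071   0.055 ]
axis [ 0.5751773  -0.03915593]
0.10407774250373061 115.85472192422144
0.1037400480376373 -124.84375228558905
0.10500437389922634 -4.653527674313471
```

View pics/crop.png

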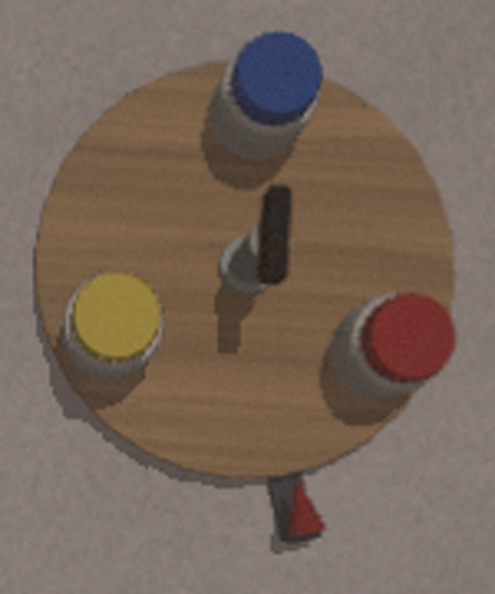

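The crop confirms the yellow fluted cap at the left-front. The handle lies at about −5° and the pointer is at the front. Going above the handle.

Call:
{"op": "move_arm", "data": {
  "rows": [
    {"x": 0.15, "y": 0.2, "z": 0.1, "rz": -0.05},
    {"x": 0.3, "y": 0.4, "z": 0.2, "rz": -0.1},
    {"x": 0.45, "y": 0.6, "z": 0.25, "rz": -0.147},
    {"x": 0.6, "y": 0.8, "z": 0.25, "rz": -0.147},
    {"x": 0.7, "y": 0.95, "z": 0.25, "rz": -0.147},
    {"x": 0.8, "y": 1.0, "z": 0.25, "rz": -0.147},
    {"x": 0.9, "y": 1.0, "z": 0.25, "rz": -0.147},
    {"x": 0.9, "y": 1.0, "z": 0.25, "rz": -0.147}
  ]
}}

```text
validation failed for argument at $.ro...
```

Call:
{"op": "move_arm", "data": {
  "rows": [
    {"x": 0.05, "y": 0.2},
    {"x": 0.1, "y": 0.4},
    {"x": 0.13, "y": 0.57},
    {"x": 0.13, "y": 0.57},
    {"x": 0.13, "y": 0.57}
  ]
}}

```text
validation failed for argument at $.ro...
```

```bash
python3 - <<'E'
from h import *
import pickle
s=monitor.state();print(s["eef_pos"],np.degrees(Ro.from_quat(s["tool_rot"]).as_matrix()[:2,0]@[1,1j]*0+np.angle(Ro.from_quat(s["tool_rot"]).as_matrix()[:2,0]@[1,1j],deg=False)),s["qpos"],s["t"])
c=cam("wrist");pickle.dump(c,open("w1.pkl","wb"));cv2.imwrite("pics/w1.png",c["color"]);print(c["M"].round(3))
c=cam("top");pickle.dump(c,open("top.pkl","wb"))
E
```

```text
Traceback (most recent call last):
TypeError: ufunc 'degrees' not supported for the input types, and the inputs could not be safely coerced to any supported types according to the casting rule ''safe''
```

Call:
{"op": "move_arm", "data": {
  "rows": [
    {"x": 0.15, "y": 0.2, "z": 0.1, "rx": 0, "ry": 0, "rz": -0.05, "grip": 1},
    {"x": 0.3, "y": 0.4, "z": 0.2, "rx": 0, "ry": 0, "rz": -0.1, "grip": 1},
    {"x": 0.45, "y": 0.6, "z": 0.25, "rx": 0, "ry": 0, "rz": -0.147, "grip": 1},
    {"x": 0.6, "y": 0.8, "z": 0.25, "rx": 0, "ry": 0, "rz": -0.147, "grip": 1},
    {"x": 0.7, "y": 0.95, "z": 0.25, "rx": 0, "ry": 0, "rz": -0.147, "grip": 1},
    {"x": 0.8, "y": 1.0, "z": 0.25, "rx": 0, "ry": 0, "rz": -0.147, "grip": 1},
    {"x": 0.9, "y": 1.0, "z": 0.25, "rx": 0, "ry": 0, "rz": -0.147, "grip": 1},
    {"x": 0.9, "y": 1.0, "z": 0.25, "rx": 0, "ry": 0, "rz": -0.147, "grip": 1}
  ]
}}

```text
t: 1.1
eef_pos: [0.477, -0.2086, 0.3055]
tool_rot: [0.999, -0.038, -0.0, -0.001]
wrist_force: [-0.1, -0.0, 0.3]
opening: 0.998
finger_force: 0.0
```

Call:
{"op": "move_arm", "data": {
  "rows": [
    {"x": 0.1, "y": 0.2, "z": 0, "rx": 0, "ry": 0, "rz": 0, "grip": 1},
    {"x": 0.2, "y": 0.4, "z": 0, "rx": 0, "ry": 0, "rz": 0, "grip": 1},
    {"x": 0.33, "y": 0.57, "z": 0, "rx": 0, "ry": 0, "rz": 0, "grip": 1},
    {"x": 0.33, "y": 0.57, "z": 0, "rx": 0, "ry": 0, "rz": 0, "grip": 1},
    {"x": 0.33, "y": 0.57, "z": 0, "rx": 0, "ry": 0, "rz": 0, "grip": 1}
  ]
}}

```text
t: 1.72
eef_pos: [0.5734, -0.0398, 0.3057]
tool_rot: [0.999, -0.04, -0.001, 0.0]
wrist_force: [0.3, -0.5, -0.3]
opening: 0.998
finger_force: 0.0
```

```bash
cat >> h.py <<'E'
def st():
    s=monitor.state();x=Ro.from_quat(s["tool_rot"]).as_matrix()[:,0]
    print("t",s["t"],"p",np.round(s["eef_pos"],4),"yaw",np.degrees(np.arctan2(x[1],x[0])).round(2),"q6",round(s["qpos"][5],3),"op",s["opening"])
E
python3 - <<'E'
from h import *
import pickle
st()
c=cam("wrist");pickle.dump(c,open("w1.pkl","wb"));cv2.imwrite("pics/w1.png",c["color"]);print(c["M"].round(3))
E
```

```text
t 1.725 p [ 0.5734 -0.0398  0.3057] yaw -4.54 q6 1.387 op 0.9979216436324826
[[-0.079 -0.943 -0.325  0.658]
 [-0.997  0.075  0.025 -0.047]
 [ 0.     0.326 -0.946  0.448]
 [ 0.     0.     0.     1.   ]]
```

View pics/w1.png

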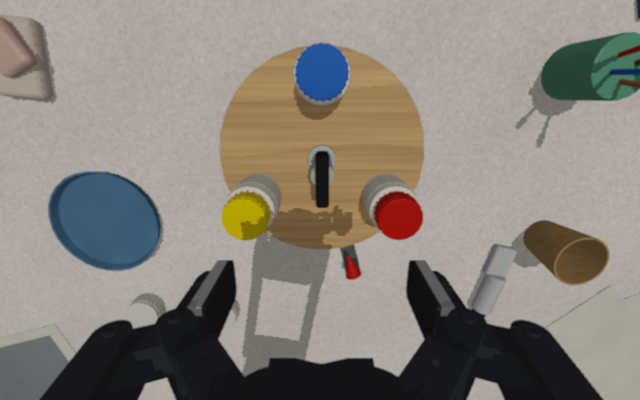

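The wrist view shows the handle at (322,178), yellow (246,216), red (398,215), blue (322,72) and the pointer from tip (346,248) to base (352,275). Measuring these.

```bash
cat > m2.py <<'E'
from h import *
import pickle,sys
def meas(c,boxes):
    im=c["color"];hsv=cv2.cvtColor(im,cv2.COLOR_BGR2HSV).astype(int);H,S,V=[hsv[...,i] for i in range(3)]
    out={}
    for n,(u,v,w,z) in boxes.items():
        h0,s0=np.median(H[v-2:v+3,u-2:u+3]),np.median(S[v-2:v+3,u-2:u+3])
        m=(abs((H-h0+90)%180-90)<8)&(S>.7*s0)
        if n=="handle": m=V<45
        k=np.zeros_like(m);k[max(v-w,0):v+w,u-w:u+w]=1;m&=k
        vs,us=np.nonzero(m);P=atd(c,np.c_[us,vs])
        if z: 
            P=P[abs(P[:,2]-z)<.004]
        out[n]=P
    return out
E
python3 - <<'E'
from m2 import *
c=pickle.load(open("w1.pkl","rb"))
o=meas(c,dict(y=(246,216,35,.127),r=(398,215,35,.127),b=(322,72,35,.127),handle=(322,178,34,.155),ptr=(351,265,22,0),dish=(105,220,70,.006)))
cc={}
for n,P in o.items():
    if len(P)==0: print(n,0);continue
    (x,y),r=cv2.minEnclosingCircle(P[:,:2].astype(np.float32)); e,v=np.linalg.eigh(np.cov(P[:,:2].T))
    cc[n]=np.array([x,y]);print(n,len(P),P.mean(0).round(4),"circ",round(x,4),round(y,4),round(r,4),"z",P[:,2].min().round(3),P[:,2].max().round(3),"dir",np.degrees(np.arctan2(v[1,1],v[0,1])).round(1))
C=(cc['y']+cc['r']+cc['b'])/3;print("axis",C)
for n in cc: e=cc[n]-C;print(n,np.linalg.norm(e).round(4),np.degrees(np.arctan2(e[1],e[0])).round(2))
P=o["ptr"];e=np.linalg.norm(P[:,:2]-C,axis=1)
for a,b in((0,.15),(.15,.16),(.16,.17),(.17,.2)):
    q=P[(e>=a)&(e<b)]
    if len(q): m=q.mean(0);print(a,len(q),m.round(4),np.degrees(np.arctan2(m[1]-C[1],m[0]-C[0])))
E
```

```text
y 1426 [0.5328 0.0521 0.1262] circ 0.5321 0.0524 0.026 z 0.123 0.128 dir -174.4
r 1449 [ 0.5191 -0.127   0.1262] circ 0.5183 -0.1268 0.026 z 0.123 0.129 dir -150.7
b 2256 [ 0.6812 -0.0495  0.1265] circ 0.6804 -0.0494 0.026 z 0.124 0.129 dir 164.6
handle 622 [ 0.5787 -0.0416  0.1541] circ 0.5774 -0.0424 0.0272 z 0.151 0.156 dir 175.3
ptr 220 [ 0.4126 -0.0736  0.0562] circ 0.5268 -0.058 0.1315 z 0.007 0.448 dir -173.2
dish 7078 [0.5001 0.3096 0.0055] circ 0.4987 0.3046 0.0823 z 0.003 0.01 dir -151.0
axis [ 0.57693853 -0.04126958]
y 0.1039 115.56
r 0.1037 -124.42
b 0.1037 -4.52
handle 0.0012 -70.14
ptr 0.0529 -161.56
dish 0.3546 102.74
0 3 [ 0.6577 -0.0469  0.4477] -4.001321209646836
0.15 31 [ 0.4237 -0.0706  0.048 ] -169.17252805047846
0.16 58 [ 0.4145 -0.0723  0.05  ] -169.18572624546698
0.17 128 [ 0.4033 -0.0756  0.0518] -168.81446304488773
```

Call:
{"op": "move_arm", "data": {
  "rows": [
    {"x": 0.008, "y": 0, "z": -0.2, "rx": 0, "ry": 0, "rz": 0, "grip": 1},
    {"x": 0.008, "y": 0, "z": -0.4, "rx": 0, "ry": 0, "rz": 0, "grip": 1},
    {"x": 0.008, "y": 0, "z": -0.55, "rx": 0, "ry": 0, "rz": 0, "grip": 1},
    {"x": 0.008, "y": 0, "z": -0.615, "rx": 0, "ry": 0, "rz": 0, "grip": 1},
    {"x": 0.008, "y": 0, "z": -0.615, "rx": 0, "ry": 0, "rz": 0, "grip": 0.4},
    {"x": 0.008, "y": 0, "z": -0.615, "rx": 0, "ry": 0, "rz": 0, "grip": 0},
    {"x": 0.008, "y": 0, "z": -0.615, "rx": 0, "ry": 0, "rz": 0, "grip": 0},
    {"x": 0.008, "y": 0, "z": -0.615, "rx": 0, "ry": 0, "rz": 0, "grip": 0}
  ]
}}

```text
t: 2.78
eef_pos: [0.5771, -0.041, 0.1238]
tool_rot: [0.999, -0.04, 0.001, 0.001]
wrist_force: [-2.5, -4.3, 5.6]
opening: 0.245
finger_force: 58.5
```

Call:
{"op": "move_arm", "data": {
  "rows": [
    {"x": 0, "y": 0, "z": 0, "rx": 0, "ry": 0, "rz": 0, "grip": 0},
    {"x": 0, "y": 0, "z": 0, "rx": 0, "ry": 0, "rz": 0, "grip": 0}
  ]
}}

```text
t: 3.02
eef_pos: [0.5771, -0.041, 0.1238]
tool_rot: [0.999, -0.04, 0.001, 0.002]
wrist_force: [-2.2, -4.2, 5.2]
opening: 0.241
finger_force: 58.5
```

Call:
{"op": "move_arm", "data": {
  "rows": [
    {"x": 0, "y": 0, "z": 0, "rx": 0, "ry": 0, "rz": 0.04, "grip": 0},
    {"x": 0, "y": 0, "z": 0, "rx": 0, "ry": 0, "rz": 0.08, "grip": 0},
    {"x": 0, "y": 0, "z": 0, "rx": 0, "ry": 0, "rz": 0.12, "grip": 0},
    {"x": 0, "y": 0, "z": 0, "rx": 0, "ry": 0, "rz": 0.16, "grip": 0},
    {"x": 0, "y": 0, "z": 0, "rx": 0, "ry": 0, "rz": 0.2, "grip": 0},
    {"x": 0, "y": 0, "z": 0, "rx": 0, "ry": 0, "rz": 0.23, "grip": 0},
    {"x": 0, "y": 0, "z": 0, "rx": 0, "ry": 0, "rz": 0.25, "grip": 0},
    {"x": 0, "y": 0, "z": 0, "rx": 0, "ry": 0, "rz": 0.25, "grip": 0}
  ]
}}

```text
t: 4.03
eef_pos: [0.5767, -0.0398, 0.1238]
tool_rot: [0.938, 0.346, 0.001, 0.001]
wrist_force: [-3.3, -0.0, 8.1]
opening: 0.242
finger_force: 58.9
```

```bash
python3 -c "
from h import *
st()"
```

```text
t 4.025 p [ 0.5767 -0.0398  0.1238] yaw 40.48 q6 0.603 op 0.24202719098147837
```

Call:
{"op": "move_arm", "data": {
  "rows": [
    {"x": 0, "y": 0, "z": 0, "rx": 0, "ry": 0, "rz": 0.04, "grip": 0},
    {"x": 0, "y": 0, "z": 0, "rx": 0, "ry": 0, "rz": 0.08, "grip": 0},
    {"x": 0, "y": 0, "z": 0, "rx": 0, "ry": 0, "rz": 0.12, "grip": 0},
    {"x": 0, "y": 0, "z": 0, "rx": 0, "ry": 0, "rz": 0.15, "grip": 0},
    {"x": 0, "y": 0, "z": 0, "rx": 0, "ry": 0, "rz": 0.169, "grip": 0},
    {"x": 0, "y": 0, "z": 0, "rx": 0, "ry": 0, "rz": 0.169, "grip": 0},
    {"x": 0, "y": 0, "z": 0, "rx": 0, "ry": 0, "rz": 0.169, "grip": 0}
  ]
}}

```text
t: 4.9
eef_pos: [0.576, -0.0393, 0.1238]
tool_rot: [0.815, 0.58, 0.0, 0.0]
wrist_force: [-5.9, -0.0, 8.5]
opening: 0.242
finger_force: 59.3
```

```bash
python3 - <<'E'
from h import *
import pickle
st()
c=cam("side");pickle.dump(c,open("s2.pkl","wb"))
c=cam("top");pickle.dump(c,open("t2.pkl","wb"));cv2.imwrite("pics/t2.png",np.hstack([cv2.resize(c["color"][60:250,300:470],None,fx=2.3,fy=2.3)]))
E
```

```text
t 4.9 p [ 0.576  -0.0393  0.1238] yaw 70.87 q6 0.073 op 0.24213067075222808
```

View pics/t2.png

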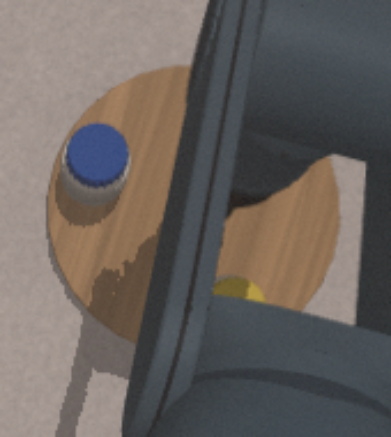

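Call:
{"op": "move_arm", "data": {
  "rows": [
    {"x": 0, "y": 0, "z": 0, "rx": 0, "ry": 0, "rz": 0, "grip": 1},
    {"x": 0, "y": 0, "z": 0, "rx": 0, "ry": 0, "rz": 0, "grip": 1},
    {"x": 0, "y": 0, "z": 0, "rx": 0, "ry": 0, "rz": 0, "grip": 1},
    {"x": 0, "y": 0, "z": 0.15, "rx": 0, "ry": 0, "rz": 0, "grip": 1},
    {"x": 0, "y": 0, "z": 0.3, "rx": 0, "ry": 0, "rz": -0.05, "grip": 1},
    {"x": 0, "y": 0, "z": 0.5, "rx": 0, "ry": 0, "rz": -0.1, "grip": 1},
    {"x": -0.1, "y": -0.02, "z": 0.55, "rx": 0, "ry": 0, "rz": -0.15, "grip": 1},
    {"x": -0.2, "y": -0.05, "z": 0.55, "rx": 0, "ry": 0, "rz": -0.2, "grip": 1}
  ]
}}

```text
t: 6.0
eef_pos: [0.5167, -0.0547, 0.2888]
tool_rot: [0.955, 0.297, 0.002, 0.001]
wrist_force: [-0.0, -0.7, -0.6]
opening: 0.998
finger_force: 0.0
```

Call:
{"op": "move_arm", "data": {
  "rows": [
    {"x": 0, "y": 0, "z": 0, "rx": 0, "ry": 0, "rz": -0.05, "grip": 1},
    {"x": 0, "y": 0, "z": 0, "rx": 0, "ry": 0, "rz": -0.1, "grip": 1},
    {"x": 0, "y": 0, "z": 0, "rx": 0, "ry": 0, "rz": -0.15, "grip": 1},
    {"x": 0, "y": 0, "z": 0, "rx": 0, "ry": 0, "rz": -0.2, "grip": 1},
    {"x": 0, "y": 0, "z": 0, "rx": 0, "ry": 0, "rz": -0.22, "grip": 1},
    {"x": 0, "y": 0, "z": 0, "rx": 0, "ry": 0, "rz": -0.22, "grip": 1}
  ]
}}

```text
t: 6.75
eef_pos: [0.5164, -0.0544, 0.2867]
tool_rot: [0.999, -0.041, -0.0, -0.0]
wrist_force: [-0.7, -0.2, -0.1]
opening: 0.997
finger_force: 0.0
```

```bash
python3 - <<'E'
from h import *
import pickle
st()
c=cam("wrist");pickle.dump(c,open("w2.pkl","wb"));cv2.imwrite("pics/w2.png",c["color"])
E
```

```text
t 6.75 p [ 0.5164 -0.0544  0.2867] yaw -4.73 q6 1.333 op 0.9968120199092511
```

View pics/w2.png

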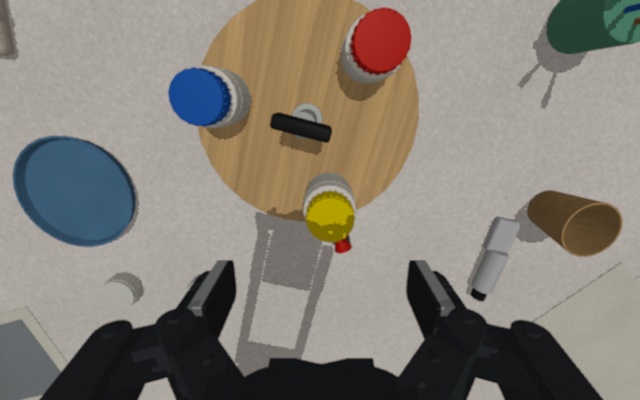

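Yellow (330,217) is now in front of the pointer (342,243). Blue is at (200,96), red at (380,41) and the handle at (300,127). Measuring the angles.

```bash
python3 - <<'E'
from m2 import *
c=pickle.load(open("w2.pkl","rb"))
o=meas(c,dict(y=(330,217,35,.127),r=(380,41,36,.127),b=(200,96,38,.127),handle=(300,127,34,.155),ptr=(343,245,12,0),dish=(75,190,70,.006)))
cc={}
for n,P in o.items():
    if len(P)==0: print(n,0);continue
    (x,y),r=cv2.minEnclosingCircle(P[:,:2].astype(np.float32)); e,v=np.linalg.eigh(np.cov(P[:,:2].T))
    cc[n]=np.array([x,y]);print(n,len(P),P.mean(0).round(4),"circ",round(x,4),round(y,4),round(r,4),"z",P[:,2].min().round(3),P[:,2].max().round(3),"dir",np.degrees(np.arctan2(v[1,1],v[0,1])).round(1))
C=(cc['y']+cc['r']+cc['b'])/3;print("axis",C)
for n in cc: e=cc[n]-C;print(n,np.linalg.norm(e).round(4),np.degrees(np.arctan2(e[1],e[0])).round(2))
P=o["ptr"];P=P[abs(P[:,2]-.05)<.02];m=P.mean(0);print(m,np.degrees(np.arctan2(m[1]-C[1],m[0]-C[0])))
E
```

```text
y 1635 [ 0.4752 -0.0611  0.1263] circ 0.4735 -0.0608 0.0263 z 0.123 0.129 dir -156.5
r 2865 [ 0.645  -0.12    0.1266] circ 0.6443 -0.1203 0.0263 z 0.123 0.13 dir 104.5
b 2425 [0.611  0.056  0.1264] circ 0.6108 0.0566 0.0262 z 0.123 0.129 dir 91.7
handle 890 [ 0.5768 -0.0416  0.1542] circ 0.577 -0.0418 0.0267 z 0.151 0.157 dir 70.7
ptr 155 [ 0.4037 -0.0754  0.0534] circ 0.402 -0.0755 0.0112 z 0.029 0.059 dir 94.7
dish 8486 [0.5009 0.3098 0.0056] circ 0.4983 0.3051 0.0823 z 0.002 0.01 dir -152.0
axis [ 0.57621245 -0.04149568]
y 0.1045 -169.35
r 0.1041 -49.18
b 0.104 70.56
handle 0.0009 -18.95
ptr 0.1775 -168.95
dish 0.3553 102.66
[ 0.4037317  -0.07538778  0.05358153] -168.88313766720466
```

The cap is within 0.5° of the pointer at about (0.4735, −0.061). Going above it.

Call:
{"op": "move_arm", "data": {
  "rows": [
    {"x": -0.07, "y": -0.01, "z": -0.1, "rx": 0, "ry": 0, "rz": 0, "grip": 1},
    {"x": -0.143, "y": -0.022, "z": -0.25, "rx": 0, "ry": 0, "rz": 0, "grip": 1},
    {"x": -0.143, "y": -0.022, "z": -0.4, "rx": 0, "ry": 0, "rz": 0, "grip": 1},
    {"x": -0.143, "y": -0.022, "z": -0.5, "rx": 0, "ry": 0, "rz": 0, "grip": 1},
    {"x": -0.143, "y": -0.022, "z": -0.5, "rx": 0, "ry": 0, "rz": 0, "grip": 1},
    {"x": -0.143, "y": -0.022, "z": -0.5, "rx": 0, "ry": 0, "rz": 0, "grip": 1}
  ]
}}

```text
t: 7.55
eef_pos: [0.4744, -0.0613, 0.138]
tool_rot: [0.999, -0.041, 0.001, 0.0]
wrist_force: [-0.4, -0.0, 0.3]
opening: 1.004
finger_force: 0.0
```

```bash
python3 - <<'E'
from h import *
import pickle
st()
c=cam("wrist");pickle.dump(c,open("w3.pkl","wb"));cv2.imwrite("pics/w3.png",c["color"])
E
```

```text
t 7.55 p [ 0.4744 -0.0613  0.138 ] yaw -4.73 q6 1.291 op 1.0036428344587673
```

View pics/w3.png

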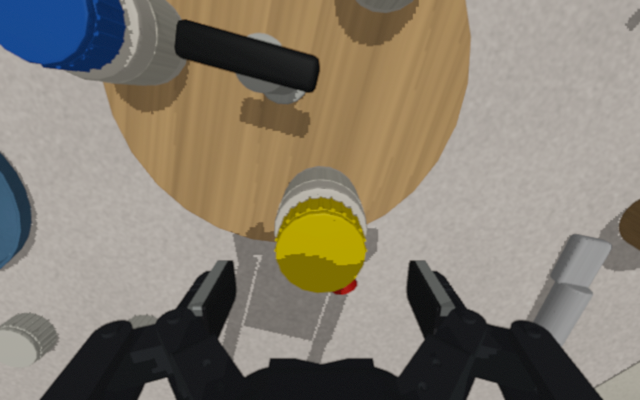

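The cap at (321,247) is centred between the fingers (234 and 408). Descending and gripping.

Call:
{"op": "move_arm", "data": {
  "rows": [
    {"x": -0.002, "y": 0, "z": -0.07, "rx": 0, "ry": 0, "rz": 0, "grip": 1},
    {"x": -0.002, "y": 0, "z": -0.135, "rx": 0, "ry": 0, "rz": 0, "grip": 1},
    {"x": -0.002, "y": 0, "z": -0.135, "rx": 0, "ry": 0, "rz": 0, "grip": 0.75},
    {"x": -0.002, "y": 0, "z": -0.135, "rx": 0, "ry": 0, "rz": 0, "grip": 0.5},
    {"x": -0.002, "y": 0, "z": -0.135, "rx": 0, "ry": 0, "rz": 0, "grip": 0.3},
    {"x": -0.002, "y": 0, "z": -0.135, "rx": 0, "ry": 0, "rz": 0, "grip": 0.2},
    {"x": -0.002, "y": 0, "z": -0.135, "rx": 0, "ry": 0, "rz": 0, "grip": 0},
    {"x": -0.002, "y": 0, "z": -0.135, "rx": 0, "ry": 0, "rz": 0, "grip": 0}
  ]
}}

```text
t: 8.6
eef_pos: [0.474, -0.0614, 0.0981]
tool_rot: [0.999, -0.041, 0.001, 0.001]
wrist_force: [-1.7, -0.0, 6.6]
opening: 0.603
finger_force: 62.4
```

Call:
{"op": "move_arm", "data": {
  "rows": [
    {"x": 0, "y": 0, "z": 0, "rx": 0, "ry": 0, "rz": 0.04, "grip": 0},
    {"x": 0, "y": 0, "z": 0, "rx": 0, "ry": 0, "rz": 0.08, "grip": 0},
    {"x": 0, "y": 0, "z": 0, "rx": 0, "ry": 0, "rz": 0.12, "grip": 0},
    {"x": 0, "y": 0, "z": 0, "rx": 0, "ry": 0, "rz": 0.16, "grip": 0},
    {"x": 0, "y": 0, "z": 0, "rx": 0, "ry": 0, "rz": 0.2, "grip": 0},
    {"x": 0, "y": 0, "z": 0, "rx": 0, "ry": 0, "rz": 0.23, "grip": 0},
    {"x": 0, "y": 0, "z": 0, "rx": 0, "ry": 0, "rz": 0.25, "grip": 0},
    {"x": 0, "y": 0, "z": 0, "rx": 0, "ry": 0, "rz": 0.25, "grip": 0}
  ]
}}

```text
t: 9.6
eef_pos: [0.4747, -0.0613, 0.0982]
tool_rot: [0.939, 0.344, 0.002, 0.001]
wrist_force: [1.0, 1.5, 7.5]
opening: 0.604
finger_force: 62.6
```

Call:
{"op": "move_arm", "data": {
  "rows": [
    {"x": 0, "y": 0, "z": 0, "rx": 0, "ry": 0, "rz": 0.04, "grip": 0},
    {"x": 0, "y": 0, "z": 0, "rx": 0, "ry": 0, "rz": 0.08, "grip": 0},
    {"x": 0, "y": 0, "z": 0, "rx": 0, "ry": 0, "rz": 0.12, "grip": 0},
    {"x": 0, "y": 0, "z": 0, "rx": 0, "ry": 0, "rz": 0.16, "grip": 0},
    {"x": 0, "y": 0, "z": 0, "rx": 0, "ry": 0, "rz": 0.19, "grip": 0},
    {"x": 0, "y": 0, "z": 0, "rx": 0, "ry": 0, "rz": 0.2, "grip": 0},
    {"x": 0, "y": 0, "z": 0, "rx": 0, "ry": 0, "rz": 0.2, "grip": 0}
  ]
}}

```text
t: 10.48
eef_pos: [0.4745, -0.0614, 0.0982]
tool_rot: [0.787, 0.617, 0.001, 0.002]
wrist_force: [0.5, 0.4, 7.3]
opening: 0.604
finger_force: 62.6
```

```bash
python3 - <<'E'
from m2 import *
st()
c=cam("wrist");pickle.dump(c,open("w4.pkl","wb"));cv2.imwrite("pics/w4.png",c["color"])
E
```

```text
t 10.475 p [ 0.4745 -0.0614  0.0982] yaw 76.2 q6 -0.122 op 0.6035986551777118
```

View pics/w4.png

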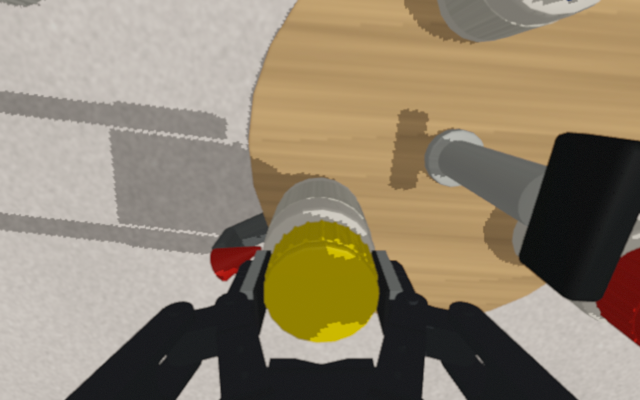

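The cap (321,280) is held between the pads and the jar is still at the pointer (235,262). It has turned 81°, so I'm lifting it slowly.

Call:
{"op": "move_arm", "data": {
  "rows": [
    {"x": 0, "y": 0, "z": 0.01, "rx": 0, "ry": 0, "rz": 0, "grip": 0},
    {"x": 0, "y": 0, "z": 0.02, "rx": 0, "ry": 0, "rz": 0, "grip": 0},
    {"x": 0, "y": 0, "z": 0.03, "rx": 0, "ry": 0, "rz": 0, "grip": 0},
    {"x": 0, "y": 0, "z": 0.03, "rx": 0, "ry": 0, "rz": 0, "grip": 0}
  ]
}}

```text
t: 11.02
eef_pos: [0.4729, -0.061, 0.1055]
tool_rot: [0.787, 0.617, 0.0, 0.0]
wrist_force: [-0.6, 0.1, -0.8]
opening: 0.607
finger_force: 62.5
```

Call:
{"op": "move_arm", "data": {
  "rows": [
    {"x": 0, "y": 0, "z": 0.03, "rx": 0, "ry": 0, "rz": 0, "grip": 0},
    {"x": 0, "y": 0, "z": 0.06, "rx": 0, "ry": 0, "rz": 0, "grip": 0},
    {"x": 0, "y": 0, "z": 0.1, "rx": 0, "ry": 0, "rz": 0, "grip": 0},
    {"x": 0, "y": 0, "z": 0.18, "rx": 0, "ry": 0, "rz": 0, "grip": 0},
    {"x": 0, "y": 0, "z": 0.3, "rx": 0, "ry": 0, "rz": 0, "grip": 0},
    {"x": 0, "y": 0, "z": 0.42, "rx": 0, "ry": 0, "rz": 0, "grip": 0},
    {"x": 0, "y": 0.15, "z": 0.45, "rx": 0, "ry": 0, "rz": 0, "grip": 0},
    {"x": 0, "y": 0.25, "z": 0.45, "rx": 0, "ry": 0, "rz": 0, "grip": 0}
  ]
}}

```text
t: 12.02
eef_pos: [0.4734, 0.0149, 0.2425]
tool_rot: [0.787, 0.617, 0.001, 0.001]
wrist_force: [0.2, 0.5, -0.7]
opening: 0.606
finger_force: 62.6
```

```bash
python3 - <<'E'
from m2 import *
st()
c=cam("wrist");pickle.dump(c,open("w5.pkl","wb"))
t=cam("side");cv2.imwrite("pics/w5.png",np.hstack([cv2.resize(c["color"],(400,250)),cv2.resize(t["color"],(400,250))]))
E
```

```text
t 12.025 p [0.4734 0.0149 0.2425] yaw 76.2 q6 0.036 op 0.6064495273910421
```

View pics/w5.png

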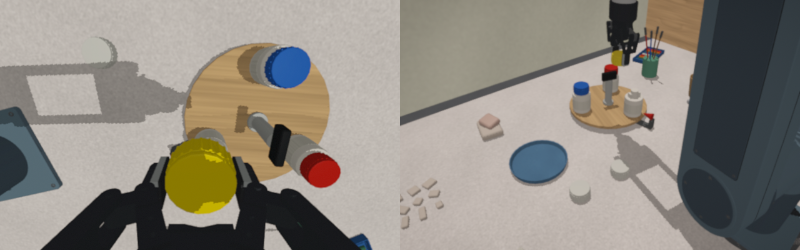

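Call:
{"op": "move_arm", "data": {
  "rows": [
    {"x": 0.01, "y": 0.12, "z": 0, "rx": 0, "ry": 0, "rz": 0, "grip": 0},
    {"x": 0.02, "y": 0.28, "z": 0, "rx": 0, "ry": 0, "rz": 0, "grip": 0},
    {"x": 0.04, "y": 0.44, "z": 0, "rx": 0, "ry": 0, "rz": 0, "grip": 0},
    {"x": 0.06, "y": 0.6, "z": 0, "rx": 0, "ry": 0, "rz": 0, "grip": 0},
    {"x": 0.087, "y": 0.76, "z": 0, "rx": 0, "ry": 0, "rz": 0, "grip": 0},
    {"x": 0.087, "y": 0.9, "z": -0.1, "rx": 0, "ry": 0, "rz": 0, "grip": 0},
    {"x": 0.087, "y": 0.98, "z": -0.2, "rx": 0, "ry": 0, "rz": 0, "grip": 0},
    {"x": 0.087, "y": 0.98, "z": -0.2, "rx": 0, "ry": 0, "rz": 0, "grip": 0}
  ]
}}

```text
t: 13.12
eef_pos: [0.4973, 0.3082, 0.1778]
tool_rot: [0.786, 0.618, -0.003, -0.001]
wrist_force: [-0.1, -0.2, -0.3]
opening: 0.608
finger_force: 62.7
```

```bash
python3 - <<'E'
from m2 import *
st()
c=cam("wrist")
hsv=cv2.cvtColor(c["color"],cv2.COLOR_BGR2HSV).astype(int)
m=(abs(hsv[...,0]-106)<10)&(hsv[...,1]>80);v,u=np.nonzero(m);P=atd(c,np.c_[u,v])
R=P[(P[:,2]>.0155)&(P[:,2]<.021)&(P[:,1]>.2)&(P[:,1]<.42)&(abs(P[:,0]-.5)<.11)]
from scipy.optimize import least_squares
f=least_squares(lambda q:np.hypot(R[:,0]-q[0],R[:,1]-q[1])-q[2],[.5,.31,.085],loss="soft_l1",f_scale=.002);print(len(R),f.x)
E
```

```text
t 13.125 p [0.4973 0.3082 0.1778] yaw 76.37 q6 0.602 op 0.6082056850949874
1288 [0.49857022 0.30660546 0.08154723]
```

Call:
{"op": "move_arm", "data": {
  "rows": [
    {"x": 0.003, "y": -0.003, "z": -0.15, "rx": 0, "ry": 0, "rz": 0, "grip": 0},
    {"x": 0.003, "y": -0.003, "z": -0.3, "rx": 0, "ry": 0, "rz": 0, "grip": 0},
    {"x": 0.003, "y": -0.003, "z": -0.45, "rx": 0, "ry": 0, "rz": 0, "grip": 0},
    {"x": 0.003, "y": -0.003, "z": -0.52, "rx": 0, "ry": 0, "rz": 0, "grip": 0},
    {"x": 0.003, "y": -0.003, "z": -0.52, "rx": 0, "ry": 0, "rz": 0, "grip": 0},
    {"x": 0.003, "y": -0.003, "z": -0.52, "rx": 0, "ry": 0, "rz": 0, "grip": 0}
  ]
}}

```text
t: 13.92
eef_pos: [0.5018, 0.3068, 0.0264]
tool_rot: [0.787, 0.617, 0.002, 0.001]
wrist_force: [-0.6, 0.3, 0.7]
opening: 0.608
finger_force: 62.7
```

Call:
{"op": "move_arm", "data": {
  "rows": [
    {"x": -0.008, "y": 0, "z": -0.02, "rx": 0, "ry": 0, "rz": 0, "grip": 0},
    {"x": -0.008, "y": 0, "z": -0.04, "rx": 0, "ry": 0, "rz": 0, "grip": 0},
    {"x": -0.008, "y": 0, "z": -0.055, "rx": 0, "ry": 0, "rz": 0, "grip": 0},
    {"x": -0.008, "y": 0, "z": -0.062, "rx": 0, "ry": 0, "rz": 0, "grip": 0},
    {"x": -0.008, "y": 0, "z": -0.062, "rx": 0, "ry": 0, "rz": 0, "grip": 0}
  ]
}}

```text
t: 14.55
eef_pos: [0.4974, 0.3071, 0.0056]
tool_rot: [0.787, 0.617, -0.0, -0.0]
wrist_force: [0.2, -0.1, -0.3]
opening: 0.607
finger_force: 62.7
```

Call:
{"op": "move_arm", "data": {
  "rows": [
    {"x": 0, "y": 0, "z": -0.003, "rx": 0, "ry": 0, "rz": 0, "grip": 0},
    {"x": 0, "y": 0, "z": -0.005, "rx": 0, "ry": 0, "rz": 0, "grip": 0},
    {"x": 0, "y": 0, "z": -0.005, "rx": 0, "ry": 0, "rz": 0, "grip": 0}
  ]
}}

```text
t: 14.92
eef_pos: [0.4976, 0.3072, 0.0052]
tool_rot: [0.787, 0.617, 0.0, 0.0]
wrist_force: [-1.7, -1.3, 6.7]
opening: 0.605
finger_force: 63.5
```

Contact (6.7 N). Opening slowly and withdrawing straight up.

Call:
{"op": "move_arm", "data": {
  "rows": [
    {"x": 0, "y": 0, "z": 0, "rx": 0, "ry": 0, "rz": 0, "grip": 0.65},
    {"x": 0, "y": 0, "z": 0, "rx": 0, "ry": 0, "rz": 0, "grip": 0.8},
    {"x": 0, "y": 0, "z": 0, "rx": 0, "ry": 0, "rz": 0, "grip": 1},
    {"x": 0, "y": 0, "z": 0, "rx": 0, "ry": 0, "rz": 0, "grip": 1},
    {"x": 0, "y": 0, "z": 0, "rx": 0, "ry": 0, "rz": 0, "grip": 1},
    {"x": 0, "y": 0, "z": 0.1, "rx": 0, "ry": 0, "rz": 0, "grip": 1},
    {"x": 0, "y": 0, "z": 0.25, "rx": 0, "ry": 0, "rz": 0, "grip": 1},
    {"x": 0, "y": 0, "z": 0.4, "rx": 0, "ry": 0, "rz": 0, "grip": 1}
  ]
}}

```text
t: 15.92
eef_pos: [0.4972, 0.307, 0.1252]
tool_rot: [0.787, 0.617, -0.0, -0.0]
wrist_force: [1.3, -0.2, -0.0]
opening: 0.999
finger_force: 0.0
```

Call:
{"op": "move_arm", "data": {
  "rows": [
    {"x": 0, "y": 0, "z": 0.2, "rx": 0, "ry": 0, "rz": 0, "grip": 1},
    {"x": -0.15, "y": 0.1, "z": 0.35, "rx": 0, "ry": 0, "rz": 0, "grip": 1},
    {"x": -0.3, "y": 0.2, "z": 0.5, "rx": 0, "ry": 0, "rz": 0, "grip": 1},
    {"x": -0.45, "y": 0.3, "z": 0.5, "rx": 0, "ry": 0, "rz": 0, "grip": 1},
    {"x": -0.45, "y": 0.3, "z": 0.5, "rx": 0, "ry": 0, "rz": 0, "grip": 1}
  ]
}}

```text
t: 16.55
eef_pos: [0.3595, 0.3992, 0.2759]
tool_rot: [0.785, 0.619, 0.001, -0.001]
wrist_force: [0.3, 0.5, -1.1]
opening: 0.998
finger_force: 0.0
```

```bash
python3 - <<'E'
from h import *
import pickle
st()
c=cam("top");pickle.dump(c,open("t9.pkl","wb"));cv2.imwrite("pics/t9.png",c["color"])
H,S,V=cv2.split(cv2.cvtColor(c["color"],cv2.COLOR_BGR2HSV).astype(int).astype(np.int16))
m=(abs(H-23)<5)&(S>110);m[:,300:]=0;m[:130]=0;m[240:]=0;v,u=np.nonzero(m);print(len(u));P=atd(c,np.c_[u,v]);print(P.mean(0),P.std(0),P[:,2].min(),P[:,2].max())
E
```

```text
t 16.55 p [0.3595 0.3992 0.2759] yaw 76.51 q6 0.865 op 0.9979132406932302
474
[0.49605486 0.30440756 0.03956229] [0.014771   0.05248483 0.08833663] -0.5575787826204888 0.9489299130613886
```

View pics/t9.png

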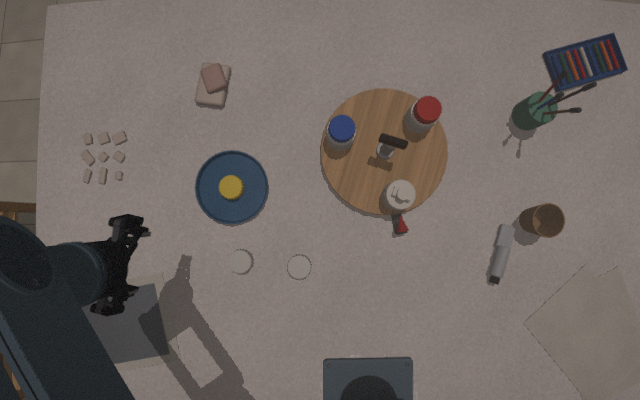

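The cap (231,187) is in the centre of the dish (232,187), and the open jar (400,193) is at the pointer. One last check of the platter angle and the cap's height.

```bash
python3 - <<'E'
from m2 import *
c=pickle.load(open("t9.pkl","rb"))
o=meas(c,dict(r=(428,110,18,.127),b=(342,128,18,.127),y=(231,187,16,.034),ptr=(402,226,12,.052)))
m={n:np.median(P,0) for n,P in o.items()}
for n in m: print(n,len(o[n]),m[n].round(4),o[n].mean(0).round(4))
d=o['r'].mean(0)-o['b'].mean(0);a=np.arctan2(d[1],d[0]);print("yellow angle",np.degrees(a)-90)
C=(o['r'].mean(0)+o['b'].mean(0))[:2]/2+.0525*np.array([np.cos(a-np.pi/2),np.sin(a-np.pi/2)]);print(C)
e=o['ptr'].mean(0)[:2]-C;print("ptr",np.degrees(np.arctan2(e[1],e[0])))
E
```

```text
r 488 [ 0.646  -0.117   0.1273] [ 0.6458 -0.117   0.1272]
b 497 [0.6074 0.0593 0.1274] [0.6071 0.0599 0.1274]
y 408 [0.4984 0.3056 0.0348] [0.4978 0.3056 0.0347]
ptr 62 [ 0.4094 -0.0694  0.052 ] [ 0.4096 -0.0707  0.0524]
yellow angle -167.68280479959162
[ 0.57515786 -0.0397434 ]
ptr -169.41922659708024
```

The platter may be 1–2° off, so I'm taking a closer wrist look while there's time.

Call:
{"op": "move_arm", "data": {
  "rows": [
    {"x": 0.06, "y": -0.15, "z": 0.04, "rx": 0, "ry": 0, "rz": -0.05, "grip": 1},
    {"x": 0.12, "y": -0.3, "z": 0.04, "rx": 0, "ry": 0, "rz": -0.1, "grip": 1},
    {"x": 0.18, "y": -0.45, "z": 0.04, "rx": 0, "ry": 0, "rz": -0.15, "grip": 1},
    {"x": 0.24, "y": -0.6, "z": 0.04, "rx": 0, "ry": 0, "rz": -0.2, "grip": 1},
    {"x": 0.3, "y": -0.75, "z": 0.04, "rx": 0, "ry": 0, "rz": -0.25, "grip": 1},
    {"x": 0.36, "y": -0.9, "z": 0.04, "rx": 0, "ry": 0, "rz": -0.3, "grip": 1},
    {"x": 0.42, "y": -1, "z": 0.04, "rx": 0, "ry": 0, "rz": -0.35, "grip": 1},
    {"x": 0.52, "y": -1, "z": 0.04, "rx": 0, "ry": 0, "rz": -0.4, "grip": 1}
  ]
}}

```text
t: 17.6
eef_pos: [0.5192, 0.0931, 0.2856]
tool_rot: [0.999, 0.032, -0.001, 0.001]
wrist_force: [0.9, 0.1, 0.7]
opening: 1.0
finger_force: 0.0
```

Call:
{"op": "move_arm", "data": {
  "rows": [
    {"x": 0, "y": -0.15, "z": 0, "rx": 0, "ry": 0, "rz": -0.04, "grip": 1},
    {"x": 0, "y": -0.3, "z": 0, "rx": 0, "ry": 0, "rz": -0.05, "grip": 1},
    {"x": 0, "y": -0.45, "z": 0, "rx": 0, "ry": 0, "rz": -0.05, "grip": 1},
    {"x": 0, "y": -0.5, "z": 0, "rx": 0, "ry": 0, "rz": -0.05, "grip": 1},
    {"x": 0, "y": -0.5, "z": 0, "rx": 0, "ry": 0, "rz": -0.05, "grip": 1},
    {"x": 0, "y": -0.5, "z": 0, "rx": 0, "ry": 0, "rz": -0.05, "grip": 1}
  ]
}}

```text
t: 18.35
eef_pos: [0.5184, -0.0522, 0.286]
tool_rot: [0.999, -0.041, -0.0, -0.0]
wrist_force: [1.1, -0.1, -0.1]
opening: 0.998
finger_force: 0.0
```

```bash
python3 - <<'E'
from m2 import *
st()
c=cam("wrist");pickle.dump(c,open("w9.pkl","wb"))
def pix(P):  # world->pixel
    M=np.linalg.inv(c["M"]);q=M[:3,:3]@P+M[:3,3];return cv2.projectPoints(q[None],np.zeros(3),np.zeros(3),c["K"],c["D"])[0].ravel().round().astype(int)
s={n:(*pix(np.array(P)),w,z) for n,P,w,z in (("r",(.645,-.119,.127),38,.127),("b",(.609,.058,.127),38,.127),("ptr",(.404,-.075,.053),14,.053),("h",(.577,-.041,.155),34,.155))}
h=s.pop("h");s["handle"]=h;print(s)
o=meas(c,s);m={}
for n,P in o.items():
    if not len(P): print(n,0);continue
    (x,y),r=cv2.minEnclosingCircle(P[:,:2].astype(np.float32));e,v=np.linalg.eigh(np.cov(P[:,:2].T));m[n]=np.array([x,y]);print(n,len(P),P.mean(0).round(4),x,y,r,np.degrees(np.arctan2(v[1,1],v[0,1])))
d=m['r']-m['b'];a=np.arctan2(d[1],d[0]);print("yellow",np.degrees(a)-90,"ptr",np.degrees(np.arctan2(*(o['ptr'].mean(0)[:2]-[.5762,-.0415])[::-1])))
E
```

```text
t 18.35 p [ 0.5184 -0.0522  0.286 ] yaw -4.75 q6 1.339 op 0.9980644296565205
{'r': (np.int64(383), np.int64(42), 38, 0.127), 'b': (np.int64(197), np.int64(101), 38, 0.127), 'ptr': (np.int64(344), np.int64(247), 14, 0.053), 'handle': (np.int64(302), np.int64(129), 34, 0.155)}
r 2882 [ 0.6467 -0.1185  0.1265] 0.6462897062301636 -0.11861155182123184 0.02616068907082081 105.44826324762043
b 2406 [0.6088 0.0567 0.1264] 0.6083418130874634 0.057240165770053864 0.026223361492156982 94.81928371960605
ptr 186 [ 0.4066 -0.0741  0.0528] 0.4073543846607208 -0.07461822032928467 0.01393496710807085 -161.19867779097333
handle 885 [ 0.5768 -0.0418  0.1542] 0.5761840343475342 -0.04174479842185974 0.026681136339902878 72.11578078699327
yellow -167.82259812750337 ptr -169.1214945592345
```

The yellow jar is about 1.2° (2–3 mm) past the pointer. I'll re-grip the handle at yaw 71° to put it right.

Call:
{"op": "move_arm", "data": {
  "rows": [
    {"x": 0.05, "y": 0.01, "z": 0, "rx": 0, "ry": 0, "rz": 0.055, "grip": 1},
    {"x": 0.1, "y": 0.02, "z": 0, "rx": 0, "ry": 0, "rz": 0.11, "grip": 1},
    {"x": 0.15, "y": 0.03, "z": 0, "rx": 0, "ry": 0, "rz": 0.165, "grip": 1},
    {"x": 0.193, "y": 0.038, "z": 0, "rx": 0, "ry": 0, "rz": 0.22, "grip": 1},
    {"x": 0.193, "y": 0.038, "z": 0, "rx": 0, "ry": 0, "rz": 0.275, "grip": 1},
    {"x": 0.193, "y": 0.038, "z": 0, "rx": 0, "ry": 0, "rz": 0.33, "grip": 1},
    {"x": 0.193, "y": 0.038, "z": -0.1, "rx": 0, "ry": 0, "rz": 0.385, "grip": 1},
    {"x": 0.193, "y": 0.038, "z": -0.2, "rx": 0, "ry": 0, "rz": 0.425, "grip": 1}
  ]
}}

```text
t: 19.4
eef_pos: [0.5766, -0.0399, 0.226]
tool_rot: [0.808, 0.589, 0.001, 0.0]
wrist_force: [-0.3, -0.7, -0.1]
opening: 0.999
finger_force: 0.0
```

Call:
{"op": "move_arm", "data": {
  "rows": [
    {"x": 0, "y": 0, "z": 0, "rx": 0, "ry": 0, "rz": 0, "grip": 1},
    {"x": 0, "y": 0, "z": 0, "rx": 0, "ry": 0, "rz": 0, "grip": 1}
  ]
}}

```text
t: 19.65
eef_pos: [0.577, -0.0408, 0.2274]
tool_rot: [0.811, 0.585, 0.001, 0.001]
wrist_force: [0.1, 0.7, 0.3]
opening: 1.002
finger_force: 0.0
```

```bash
python3 -c "
from h import *
st()"
```

```text
t 19.65 p [ 0.577  -0.0408  0.2274] yaw 71.66 q6 0.057 op 1.0022130208110964
```

Descend 0.104 m, grip, turn −0.8° to yaw 70.9, release and rise.

Call:
{"op": "move_arm", "data": {
  "rows": [
    {"x": 0, "y": 0, "z": -0.15, "rx": 0, "ry": 0, "rz": 0, "grip": 1},
    {"x": 0, "y": 0, "z": -0.3, "rx": 0, "ry": 0, "rz": 0, "grip": 1},
    {"x": 0, "y": 0, "z": -0.345, "rx": 0, "ry": 0, "rz": 0, "grip": 1},
    {"x": 0, "y": 0, "z": -0.345, "rx": 0, "ry": 0, "rz": 0, "grip": 0.4},
    {"x": 0, "y": 0, "z": -0.345, "rx": 0, "ry": 0, "rz": 0, "grip": 0},
    {"x": 0, "y": 0, "z": -0.345, "rx": 0, "ry": 0, "rz": 0, "grip": 0},
    {"x": 0, "y": 0, "z": -0.345, "rx": 0, "ry": 0, "rz": 0, "grip": 0},
    {"x": 0, "y": 0, "z": -0.345, "rx": 0, "ry": 0, "rz": 0, "grip": 0}
  ]
}}

```text
t: 20.65
eef_pos: [0.5752, -0.0413, 0.1262]
tool_rot: [0.81, 0.586, -0.0, 0.0]
wrist_force: [-10.9, 1.7, 19.8]
opening: 0.152
finger_force: 89.2
```

Call:
{"op": "move_arm", "data": {
  "rows": [
    {"x": 0, "y": 0, "z": 0, "rx": 0, "ry": 0, "rz": -0.003, "grip": 0},
    {"x": 0, "y": 0, "z": 0, "rx": 0, "ry": 0, "rz": -0.004, "grip": 0},
    {"x": 0, "y": 0, "z": 0, "rx": 0, "ry": 0, "rz": -0.004, "grip": 0},
    {"x": 0, "y": 0, "z": 0, "rx": 0, "ry": 0, "rz": -0.004, "grip": 0}
  ]
}}

```text
t: 21.15
eef_pos: [0.5753, -0.0413, 0.1262]
tool_rot: [0.814, 0.581, -0.0, 0.0]
wrist_force: [-11.1, 2.7, 19.8]
opening: 0.153
finger_force: 89.3
```

```bash
python3 -c "
from h import *
st()"
```

```text
t 21.15 p [ 0.5753 -0.0413  0.1262] yaw 71.05 q6 0.066 op 0.15255674377220715
```

Call:
{"op": "move_arm", "data": {
  "rows": [
    {"x": 0, "y": 0, "z": 0, "rx": 0, "ry": 0, "rz": 0, "grip": 0.5},
    {"x": 0, "y": 0, "z": 0, "rx": 0, "ry": 0, "rz": 0, "grip": 1},
    {"x": 0, "y": 0, "z": 0, "rx": 0, "ry": 0, "rz": 0, "grip": 1},
    {"x": 0, "y": 0, "z": 0, "rx": 0, "ry": 0, "rz": 0, "grip": 1},
    {"x": 0, "y": 0, "z": 0.15, "rx": 0, "ry": 0, "rz": 0, "grip": 1},
    {"x": 0, "y": 0, "z": 0.35, "rx": 0, "ry": 0, "rz": -0.05, "grip": 1},
    {"x": -0.1, "y": -0.02, "z": 0.54, "rx": 0, "ry": 0, "rz": -0.1, "grip": 1},
    {"x": -0.19, "y": -0.04, "z": 0.54, "rx": 0, "ry": 0, "rz": -0.15, "grip": 1}
  ]
}}

```text
t: 22.15
eef_pos: [0.521, -0.0542, 0.2895]
tool_rot: [0.928, 0.373, 0.003, 0.003]
wrist_force: [-0.2, 0.5, -1.4]
opening: 1.002
finger_force: 0.0
```

Call:
{"op": "move_arm", "data": {
  "rows": [
    {"x": 0, "y": 0, "z": 0, "rx": 0, "ry": 0, "rz": -0.05, "grip": 1},
    {"x": 0, "y": 0, "z": 0, "rx": 0, "ry": 0, "rz": -0.1, "grip": 1},
    {"x": 0, "y": 0, "z": 0, "rx": 0, "ry": 0, "rz": -0.15, "grip": 1},
    {"x": 0, "y": 0, "z": 0, "rx": 0, "ry": 0, "rz": -0.2, "grip": 1},
    {"x": 0, "y": 0, "z": 0, "rx": 0, "ry": 0, "rz": -0.25, "grip": 1},
    {"x": 0, "y": 0, "z": 0, "rx": 0, "ry": 0, "rz": -0.27, "grip": 1},
    {"x": 0, "y": 0, "z": 0, "rx": 0, "ry": 0, "rz": -0.27, "grip": 1}
  ]
}}

```text
t: 23.02
eef_pos: [0.5192, -0.0535, 0.2844]
tool_rot: [0.999, -0.04, -0.0, -0.0]
wrist_force: [-0.3, 0.4, -0.0]
opening: 0.997
finger_force: 0.0
```

```bash
python3 - <<'E'
from m2 import *
st()
c=cam("wrist")
def pix(P):
    M=np.linalg.inv(c["M"]);q=M[:3,:3]@P+M[:3,3];return cv2.projectPoints(q[None],np.zeros(3),np.zeros(3),c["K"],c["D"])[0].ravel().round().astype(int)
s={n:(*pix(np.array(P)),w,z) for n,P,w,z in (("r",(.645,-.119,.127),38,.127),("b",(.609,.058,.127),38,.127),("ptr",(.404,-.075,.053),14,.053),("handle",(.577,-.041,.155),34,.155))}
o=meas(c,s);m={}
for n,P in o.items():
    if not len(P): print(n,0);continue
    (x,y),r=cv2.minEnclosingCircle(P[:,:2].astype(np.float32));e,v=np.linalg.eigh(np.cov(P[:,:2].T));m[n]=np.array([x,y]);print(n,len(P),P.mean(0).round(4),x,y,r,np.degrees(np.arctan2(v[1,1],v[0,1])))
d=m['r']-m['b'];a=np.arctan2(d[1],d[0]);print("yellow",np.degrees(a)-90,"ptr",np.degrees(np.arctan2(*(o['ptr'].mean(0)[:2]-[.5762,-.0415])[::-1])))
E
```

```text
t 23.025 p [ 0.5192 -0.0535  0.2844] yaw -4.55 q6 1.334 op 0.9968837143459037
r 2891 [ 0.6456 -0.1194  0.1265] 0.645087480545044 -0.11971867084503174 0.026225769892334938 104.5007582114721
b 2450 [0.6103 0.0561 0.1264] 0.6099637746810913 0.056695569306612015 0.02624155953526497 89.72586956708109
ptr 187 [ 0.4067 -0.0741  0.0528] 0.4074425995349884 -0.07485556602478027 0.013537976890802383 -159.15286727873863
handle 883 [ 0.5768 -0.0417  0.1543] 0.5755548477172852 -0.04135441780090332 0.02673863247036934 71.11907603752668
yellow -168.73977436649164 ptr -169.1046449119346
```

The jar is within 0.4° (under 1 mm) of the pointer, the arm is clear, and the cap is in the dish. Handing in.

```bash
python3 -c "
from h import *
print(ctrl.job_done())"
```

```text
the job is handed in; nothing more can be done
None
```

I handed the job in at about 23 s: by the last camera checks the opened jar stands within 0.4° of the pointer and the yellow cap sits flat in the middle of the blue dish; the verdict was not shown.

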